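# Swap the parts totes at the drone arm and stack the spare one

## Robot

A 6-joint arm with a two-finger parallel gripper is mounted at the origin on the work surface. World frame = base frame: x ahead of the robot, y to its left, z up, the work surface at z = 0. Lengths are in m, angles in rad, forces in N, time in s.
With the tool pointing down it reaches from about 0.3 to 1 m from the base axis. Payload 5.1 kg.
Tool frame: the origin (TCP) lies midway between the tips of the shut fingers; the grasp point (between the pads) lies 19 mm behind it; z points along the fingers, y is the line along which they close (so a half turn about z gives the same grasp; the last joint's range is limited). The gripper opens to 95 mm and grips with 3 to 60 N. Pads are 20 mm wide; open, the fingers measure 119 mm over their backs; the gripper's body (75 mm by 180 mm) begins 59 mm behind the grasp point.
Start: joints at [-1.316, 0.124, 1.65, -0, 1.367, -0.083], TCP at [0.215, -0.613, 0.215] pointing down, gripper open.
Joint ranges: [-2.61, 2.61], [-1.02, 2.33], [0.03, 2.71], [-1.35, 4.49], [0.32, 2.68], [-2.91, 2.91]. Speed limits (rad/s): [2.57, 2.57, 3.14, 3.14, 3.14, 3.14].

## Interface

Orientations are given as a 3x3 rotation matrix whose columns are the frame's x, y, z axes.
In Python, from plant import read_state, get_image, hand_in gives the robot as it stands.
- The arm moves only by the tool drive_tool, never from a script. Its argument "rows" is one flat list of numbers, 5 for each row, row after row: the shift along the tool's x, y, z in cm, then the turn about the tool's z in degrees, then the opening, from -1 (shut) to 1 (fully open). In form: [dx, dy, dz, twist, jaw, dx, dy, dz, twist, jaw, ...]. A call has 1 to 5 rows; each row is the pose to reach, as a shift and turn from the pose commanded when the call began, along the tool's axes at that moment; what a row does not reach only later rows make up. A row lasts 1/10 s, in which the tool goes at most 50 mm and 8.59 degrees, less where a joint would pass 70% of its speed; a pose out of reach is approached as far as the arm can. A call with a gripper value outside its range is refused whole. The fingers move at their own pace and stop on an object; "newtons" is the grip in N (left out, the last holds). Time passes only in rows, so rows that repeat a pose let the fingers close. It gives the time, the measured TCP pose, the force, the opening and the grip force at its end, in the units of the state.
- read_state(): the state, without advancing time (a new reading comes with each control period).
- get_image(name): name is "side" or "top"; returns a dict with "pixels" (420x560x3 uint8, blue, green, red), "range_z" (420x560 float32, m along the optical axis (not along the pixel's ray), 0 where there is no reading), "K" (3x3 intrinsics, pixels), "distortion" ([k1, k2, p1, p2, k3] as OpenCV has them; the pictures are not rectified), "cam_to_world" (4x4, takes a point from camera to world coordinates). Camera axes: x right, y up, looking along -z (the intrinsics and any distortion apply to the point x, -y, -z); pixel columns grow to the right and rows downward; lengths in m; the calibration is good to about 2 mm. A picture is of the moment at which its call begins.
- hand_in(): hands the job in; it is judged then, once.
The state is a dict: "t": time; "qpos": joint angles; "dq": joint speeds; "effort": joint torques, N m; "eef_pos": TCP position; "ee_rot": TCP orientation; "ft_force": force on the tool from outside, world axes, zero at the start; "wrist_torque": the same for the moment, N m; "gripper_width": finger opening in m; "grasp_force": force on a finger pad.
Only numpy, scipy, OpenCV 4.12 (cv2) and the standard library are available. Lean on these libraries where they do the work, as an engineer would, in place of code of your own. Each camera call takes 0.05 s, during which the arm holds its last target. There are 200 camera calls.

## Task

Motors go onto the drone arm next: swap the tote of motors (in the stacking stand) with the tote of prop adapters (in the tray of the drone-arm fixture); the empty silicone mat is free for putting one down meanwhile. Then put the tote of brass standoffs on top of the prop-adapter tote in the stand, end for end against it, so that it stands on the ledges inside the lower rim rather than nesting into it. Totes must sit flat and squarely in place, and the threadlocker bottle and the cup stay standing where they are.

Things in the scene. Friction and masses are not known exactly. Their poses are not given: they have to be found in the camera images.
- motor_tote_mid (a point): grey tote, open on top, 130 (x) x 66 (y) x 58 mm high, up to 0.45 kg, with two 36 mm motors fixed in it; starts in the stand. Point: its centre, 29 mm above its underside, z up. -x: its front, a sloping white card sticks out 12 mm. Walls narrow to a 114 x 50 mm base; the top 14 mm is a vertical skirt, 66 mm wide, to grip across y from above, mid-skirt 22 mm above this point.
- adapter_tote_mid (a point): same tote, same point and axes, holding eight small silver cone-shaped prop adapters; starts in the fixture's tray. Inside every tote, 10 mm below the rim (19 mm above this point), three ledges reach 18 mm in from the end walls: one in each front (card end) corner, one at the middle of the rear.
- standoff_tote_mid (a point): same tote, same point and axes, holding a pile of brass rod standoffs; starts on the bench. Stacked end for end (its front over the lower one's rear) its base rests on the lower ledges, its centre 48 mm above the lower centre, with 5 mm play all round inside the lower rim. The same way round it misses the ledges and drops in too low.
- drone_fixture: fixed aluminium fixture. Origin: bench level under the middle of its shallow parts tray, 138 (x) x 74 mm (y) inside, floor 6 mm above the bench, lip 6 mm high; a tote sits in it, length along x, either way round. Beyond the tray (x 80 to 155, y -165 to 150 mm) a black carbon drone arm with olive motor pod lies along y in two clamps, up to 83 mm high.
- stacking_stand: fixed low steel stand, plate 180 (x) x 116 mm (y). Origin: bench level under its middle. Deck 20 mm above the bench, 140 (x) x 76 mm (y) between four corner guides that rise 22 mm above the deck; one tote stands in it, length along x, either way round.
- silicone_mat: fixed, flat, blue-grey silicone mat with nothing on it: the free spot. 190 (x) x 130 (y) mm, 2 mm thick. Origin: bench level under its middle.
- threadlocker: small red bottle with white cap, standing, 27 mm across, 85 mm high. Origin at its underside. Leave alone.
- cup: white plastic cup, standing, 64 mm across the rim, 72 mm high. Origin at its underside. Leave alone.
Not all that is in view belongs to the job. What is shaped like the part that bears standoff_tote_mid but green is not meant.

How it is judged:
At the end, for the whole second after the job is handed in: Motor tote in the fixture's tray, adapter tote in the stand: flat on its floor, within 18 mm of the middle and 0.3 rad of square. Standoff tote level on the adapter tote's ledges: 44 to 52 mm higher, within 9 mm and 0.2 rad. All at rest (horizontal distance between motor_tote_mid and drone_fixture below 0.018 m and z of motor_tote_mid in the frame of drone_fixture between 0.031 and 0.039 m and angle between each of motor_tote_mid, adapter_tote_mid, standoff_tote_mid's own z axis and vertical below 0.08 rad and angle between the x axis of motor_tote_mid and the x axis of drone_fixture, either way round below 0.3 rad and horizontal distance between adapter_tote_mid and stacking_stand below 0.018 m and z of adapter_tote_mid in the frame of stacking_stand between 0.045 and 0.053 m and angle between the x axis of adapter_tote_mid and the x axis of stacking_stand, either way round below 0.3 rad and horizontal distance between standoff_tote_mid and adapter_tote_mid below 0.009 m and z of standoff_tote_mid in the frame of adapter_tote_mid between 0.044 and 0.052 m and angle between the x axis of standoff_tote_mid and the x axis of adapter_tote_mid, either way round below 0.2 rad and linear speed of each of motor_tote, adapter_tote, standoff_tote below 0.02 m/s and angular speed of each of motor_tote, adapter_tote, standoff_tote below 0.1 rad/s); the robot touches nothing.
It fails at once if the threadlocker bottle is knocked over or shifted by more than 30 mm (distance of threadlocker from where it was at the start of the episode above 0.03 m or angle between threadlocker's own z axis and vertical above 0.5 rad).
It fails at once if the cup is knocked over or shifted by more than 30 mm (distance of cup from where it was at the start of the episode above 0.03 m or angle between cup's own z axis and vertical above 0.5 rad).
It also fails if it takes over 120 s, if anything falls off the work surface, if the arm or the gripper's body presses on something with over 40 N, if the wrist force passes 120 N, or if a joint passes its speed limit or range.

## Working session

There is one attempt and no reset: what is moved stays moved. The work goes in short steps, Python scripts to look and compute and a tool call to move; the robot and the scene stay as the last step left them, time stands still between calls to the robot, and variables do not carry over. Pictures are saved under pics/ and viewed, at most 14 in all, crops included, and the job is handed in when it is done.

Besides the shell and the picture viewer there is one more tool, called after "Emit:" in YAML: its name, and indented under it one key for each argument. drive_tool: Moves the arm, as the interface text tells. Its arguments: {"type":"object","properties":{"rows":{"type":"array"},"newtons":{"type":"number"}},"required":["rows"]}

```bash
mkdir -p pics; ls
cat > h.py <<'E'
import numpy as np, cv2
from plant import read_state,get_image
def shot(name,fn=None):
    d=get_image(name)
    if fn: cv2.imwrite('pics/'+fn,d['pixels'])
    return d
def cloud(d):
    h,w=d['range_z'].shape
    u,v=np.meshgrid(np.arange(w),np.arange(h))
    p=cv2.undistortPoints(np.stack([u,v],-1).reshape(-1,1,2).astype(np.float64),np.array(d['K'],float),np.array(d['distortion'],float)).reshape(h,w,2)
    z=d['range_z']
    c=np.stack([p[...,0]*z,-p[...,1]*z,-z],-1)
    T=np.array(d['cam_to_world']); P=c@T[:3,:3].T+T[:3,3]
    P[z<=0]=np.nan
    return P
E
python3 - <<'E'
from h import *
for n in('top','side'):
    d=shot(n,n+'0.png');P=cloud(d);np.save(n+'0.npy',P)
    print(n,np.round(d['cam_to_world'],3).tolist(),np.round(d['K'],1).tolist(),d['distortion'],np.isnan(P[...,0]).mean())
print(read_state())
E
```

```text
pics
top [[0.003, 0.999, -0.054, 0.356], [-1.0, 0.005, 0.026, 0.025], [0.026, 0.053, 0.998, 1.107], [0.0, 0.0, 0.0, 1.0]] [[429.5, 0.0, 277.6], [0.0, 429.5, 211.7], [0.0, 0.0, 1.0]] [-0.06259973  0.          0.          0.          0.        ] 0.003945578231292517
side [[-0.91, 0.219, -0.352, 0.1], [-0.415, -0.472, 0.778, 0.677], [0.004, 0.854, 0.521, 0.531], [0.0, 0.0, 0.0, 1.0]] [[387.3, 0.0, 284.4], [0.0, 387.3, 205.7], [0.0, 0.0, 1.0]] [-0.09958573  0.          0.          0.          0.        ] 0.004047619047619047
{'t': 0.1, 'qpos': array([-1.31559368e+00,  1.24463514e-01,  1.65151396e+00, -1.57245284e-05,
        1.36747228e+00, -8.26121932e-02]), 'dq': array([-0.00060229, -0.00193462, -0.00253696,  0.00033908, -0.00144684,
        0.00095948]), 'effort': array([ 8.35005494e-05, -4.18879652e+01, -3.61097181e+01,  7.76880607e-02,
        4.61372710e-02, -7.01540193e-05]), 'eef_pos': array([ 0.21524494, -0.61272855,  0.21350854]), 'ee_rot': array([[ 9.43480112e-01,  3.31428793e-01, -4.83710055e-04],
       [ 3.31429117e-01, -9.43478418e-01,  1.79306141e-03],
       [ 1.37902182e-04, -1.85203338e-03, -9.99998275e-01]]), 'ft_force': array([ 0.9617053 ,  0.11895648, -0.24010448]), 'wrist_torque': array([ 0.06302266,  0.01325123, -0.01150888]), 'grasp_force': 0.0, 'gripper_width': 0.09513342873999622}
```

View pics/top0.png

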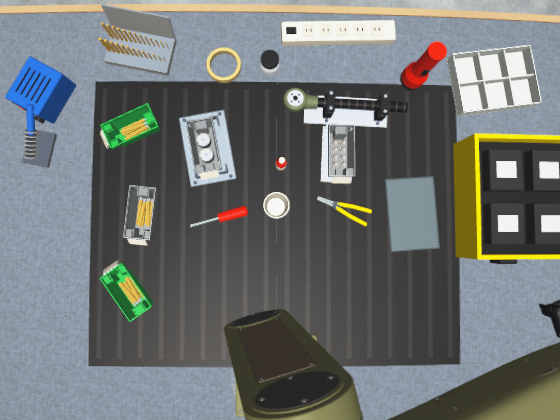

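View pics/side0.png

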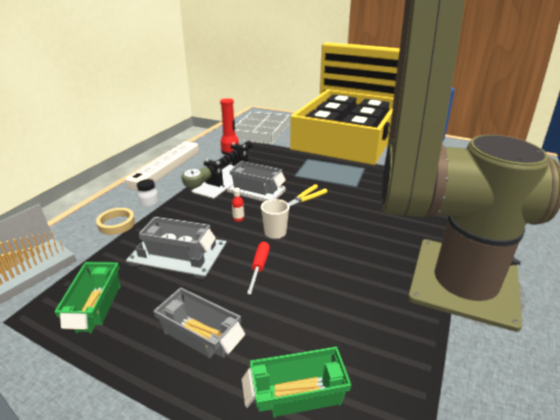

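The top view shows +x up and +y left. The motor tote in the stand is at (208,148), the adapter tote in the tray at (340,153), the mat at (413,213) and the grey standoff tote at (140,214). The bottle is at (281,163) and the cup at (276,205).

```bash
cat >> h.py <<'E'
def rim(P,box,zlo,zhi,img=None):
    u0,v0,u1,v1=box; Q=P[v0:v1,u0:u1].reshape(-1,3)
    m=(Q[:,2]>zlo)&(Q[:,2]<zhi)
    if img is not None:
        c=img[v0:v1,u0:u1].reshape(-1,3).astype(int); m&=(c.max(1)<205)
    Q=Q[m]; r=cv2.minAreaRect((Q[:,:2]*1000).astype(np.float32))
    (cx,cy),(w,h),a=r
    if w<h: w,h=h,w; a+=90
    a=(a+90)%180-90
    return dict(n=len(Q),c=(round(cx,1),round(cy,1)),L=round(w,1),W=round(h,1),ang=round(a,2),z=round(float(np.median(Q[:,2]))*1000,1))
E
python3 - <<'E'
from h import *
P=np.load('top0.npy');im=cv2.imread('pics/top0.png')
for n,b,lo,hi in(('motor',(180,108,236,186),.07,.09),('adapt',(318,122,362,186),.055,.075),('stand',(118,178,165,250),.05,.07)):
    print(n,rim(P,b,lo,hi,im)); print('  incl card',rim(P,b,lo-.02,hi))
print('standplate',rim(P,(175,100,240,190),.015,.045))
print('mat',rim(P,(382,172,444,256),-.01,.01))
m=((cv2.cvtColor(im,cv2.COLOR_BGR2HSV)[...,1]>25)&(im.max(2)>80));m[:, :380]=0;m[:,446:]=0;m[:170]=0;m[257:]=0
Q=P[m];r=cv2.minAreaRect((Q[:,:2]*1000).astype(np.float32));print('mat',r,np.median(Q[:,2]))
# tray
Q=P[118:190,312:366].reshape(-1,3);
print('tray',rim(P,(312,126,366,190),.003,.02))
for n,(u,v),R in(('bottle',(281,163),9),('cup',(276,205),15)):
    Q=P[v-R:v+R,u-R:u+R].reshape(-1,3);Q=Q[Q[:,2]>.05];print(n,np.round(Q.mean(0),3),Q[:,2].max(), np.round(np.ptp(Q,0),3))
a=cv2.resize(im[95:260,95:260],(500,500),interpolation=cv2.INTER_CUBIC);b=cv2.resize(im[80:200,280:400],(300,300),interpolation=cv2.INTER_CUBIC)
o=np.zeros((500,800,3),np.uint8);o[:,:500]=a;o[:300,500:]=b;cv2.imwrite('pics/crop0.png',o)
E
```

```text
motor {'n': 249, 'c': (572.5, 179.2), 'L': 130.3, 'W': 65.4, 'ang': 10.7, 'z': 76.6}
  incl card {'n': 1003, 'c': (566.1, 178.7), 'L': 143.0, 'W': 67.0, 'ang': 10.5, 'z': 65.4}
adapt {'n': 292, 'c': (565.1, -159.7), 'L': 128.7, 'W': 67.5, 'ang': 0.02, 'z': 60.7}
  incl card {'n': 754, 'c': (558.8, -159.0), 'L': 141.2, 'W': 67.7, 'ang': 1.01, 'z': 54.7}
stand {'n': 309, 'c': (408.4, 337.2), 'L': 134.2, 'W': 69.1, 'ang': -5.72, 'z': 56.3}
  incl card {'n': 873, 'c': (403.0, 337.4), 'L': 145.0, 'W': 69.5, 'ang': -5.56, 'z': 48.4}
standplate {'n': 1996, 'c': (577.7, 178.6), 'L': 179.6, 'W': 116.8, 'ang': 10.85, 'z': 20.6}
mat {'n': 5191, 'c': (413.9, -357.8), 'L': 221.1, 'W': 166.3, 'ang': -0.63, 'z': 1.1}
mat ((411.3074951171875, -355.36065673828125), (190.30224609375, 127.78633117675781), 5.951598644256592) nan
tray {'n': 938, 'c': (558.6, -162.4), 'L': 167.6, 'W': 139.9, 'ang': -0.17, 'z': 7.9}
bottle [ 0.534 -0.009  0.067] 0.09013440396781425 [0.025 0.022 0.04 ]
cup [0.433 0.002 0.067] 0.0751438757931866 [0.061 0.061 0.025]
```

View pics/crop0.png

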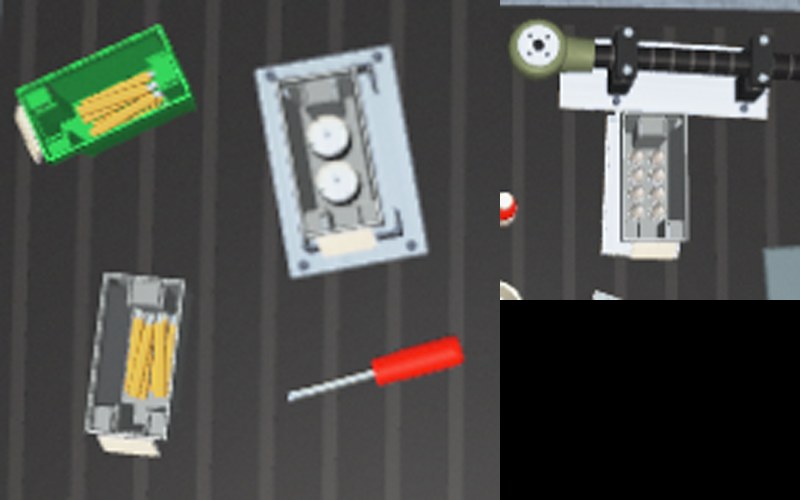

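The crop shows all three grey totes with their white cards facing the robot (-x): motors at crop (345,240), adapters at (655,250), standoffs at (130,445). The stand is at yaw 10.85°. The measured sizes match the given ones. I'll move now and measure the tray once it is empty.

```bash
cat > go.py <<'E'
# usage: go.py x y z(mm) heading(deg): prints total tool shift cm and twist
import sys,numpy as np
from plant import read_state
s=read_state();R=np.array(s['ee_rot']);p=np.array(s['eef_pos'])
h=np.degrees(np.arctan2(R[1,0],R[0,0]))
x,y,z,t=map(float,sys.argv[1:5])
d=R.T@(np.array([x,y,z])/1000-p)*100
print('tool cm',np.round(d,2),'twist',round((h-t+180)%360-180,2),'| t',round(s['t'],2),'p',np.round(p*1000,1),'h',round(h,2),'w',round(s['gripper_width']*1000,1),'q',np.round(np.degrees(s['qpos']),0))
E
python3 go.py 565 -160 180 0.5
```

```text
tool cm [ 48.   -31.12   3.42] twist 18.86 | t 0.1 p [ 215.2 -612.7  213.5] h 19.36 w 95.1 q [-75.   7.  95.  -0.  78.  -5.]
```

Emit:
drive_tool:
  rows: [3.2,-2,0,0,1,6.4,-4,0,0,1,9.6,-6.2,0,0,1,12.8,-8.3,0,0,1,16,-10.4,0,0,1]
  newtons: 30

```text
t: 0.6
eef_pos: [0.3324, -0.4605, 0.2141]
ee_rot: [[0.944, 0.331, -0.0], [0.331, -0.944, 0.001], [-0.0, -0.001, -1.0]]
ft_force: [0.0, -0.2, 0.8]
gripper_width: 0.0952
grasp_force: 0.0
```

Emit:
drive_tool:
  rows: [3.2,-2,0,0,1,6.4,-4,0,0,1,9.6,-6.2,0,0,1,12.8,-8.3,0,0,1,16,-10.4,0,0,1]

```text
t: 1.1
eef_pos: [0.4489, -0.3094, 0.2142]
ee_rot: [[0.944, 0.331, -0.0], [0.331, -0.944, 0.0], [-0.0, -0.001, -1.0]]
ft_force: [0.8, 0.3, -0.5]
gripper_width: 0.0951
grasp_force: 0.0
```

Emit:
drive_tool:
  rows: [3.2,-2,1,6,1,6.4,-4,2,12,1,9.6,-6.2,3,18.8,1,12.8,-8.3,3.4,18.8,1,16,-10.4,3.4,18.8,1]

```text
t: 1.6
eef_pos: [0.5647, -0.1581, 0.1789]
ee_rot: [[1.0, 0.01, -0.003], [0.01, -1.0, 0.001], [-0.003, -0.001, -1.0]]
ft_force: [-0.6, 0.3, -0.1]
gripper_width: 0.095
grasp_force: 0.0
```

```bash
python3 go.py 565 -160 38 0.5
```

```text
tool cm [ 0.07  0.21 14.09] twist 0.06 | t 1.6 p [ 564.7 -158.1  178.9] h 0.56 w 95.0 q [-21.   1. 105.  -0.  75.  69.]
```

Emit:
drive_tool:
  rows: [0,0.2,4,0,1,0,0.2,8,0,1,0,0.2,11,0,1,0,0.2,13,0,1,0,0.2,14,0,1]

```text
t: 2.1
eef_pos: [0.5628, -0.161, 0.0375]
ee_rot: [[1.0, 0.01, -0.005], [0.01, -1.0, 0.002], [-0.005, -0.002, -1.0]]
ft_force: [0.4, -0.5, -0.3]
gripper_width: 0.0954
grasp_force: 0.0
```

Emit:
drive_tool:
  rows: [0,0,0,0,0.2,0,0,0,0,0,0,0,0,0,-0.5,0,0,0,0,-0.5,0,0,0,0,-0.5]

```text
t: 2.6
eef_pos: [0.5658, -0.1617, 0.0423]
ee_rot: [[1.0, 0.009, 0.002], [0.009, -1.0, 0.0], [0.002, -0.0, -1.0]]
ft_force: [-1.0, 2.7, 3.7]
gripper_width: 0.0656
grasp_force: 30.0
```

Emit:
drive_tool:
  rows: [0,0,0,0,0.3,0,0,0.4,0,0.3,0,0,0.4,0,0.3,0,0,0.4,0,-0.5,0,0,0.4,0,-0.5]

```text
t: 3.1
eef_pos: [0.5661, -0.1617, 0.042]
ee_rot: [[1.0, 0.01, 0.001], [0.01, -1.0, 0.0], [0.001, -0.0, -1.0]]
ft_force: [-10.9, 6.6, 26.0]
gripper_width: 0.066
grasp_force: 30.0
```

Emit:
drive_tool:
  rows: [0,0,0,0,-0.5,0,0,-1,0,-0.5,0,0,-2.5,0,-0.5,0,0,-5,0,-0.5,0,0,-7.5,0,-0.5]

```text
t: 3.6
eef_pos: [0.5639, -0.1617, 0.1114]
ee_rot: [[1.0, 0.01, -0.002], [0.01, -1.0, 0.0], [-0.002, -0.0, -1.0]]
ft_force: [0.3, -0.7, -3.1]
gripper_width: 0.0657
grasp_force: 30.0
```

```bash
python3 go.py 411 -355 150 6
```

```text
tool cm [-15.48  19.18  -3.83] twist -5.45 | t 3.6 p [ 563.9 -161.7  111.4] h 0.55 w 65.7 q [-21.   4. 108.  -0.  68.  68.]
```

Emit:
drive_tool:
  rows: [-1.5,2,-1.5,0,-0.5,-4,5,-3,0,-0.5,-7,9,-3.8,0,-0.5,-10,13,-3.8,-3,-0.5,-13,16.5,-3.8,-5.4,-0.5]

```text
t: 4.1
eef_pos: [0.4351, -0.3297, 0.1501]
ee_rot: [[0.994, 0.106, 0.0], [0.106, -0.994, -0.001], [0.0, 0.001, -1.0]]
ft_force: [1.7, -0.9, -2.3]
gripper_width: 0.0656
grasp_force: 30.0
```

Emit:
drive_tool:
  rows: [-1,1,0,0,-0.5,-2.3,2.7,0,0,-0.5,-2.5,2.7,2,0,-0.5,-2.5,2.7,4,0,-0.5,-2.5,2.7,4,0,-0.5]

```text
t: 4.6
eef_pos: [0.4124, -0.3554, 0.106]
ee_rot: [[0.995, 0.103, -0.005], [0.103, -0.995, 0.005], [-0.005, -0.006, -1.0]]
ft_force: [-0.8, 0.8, -3.9]
gripper_width: 0.0656
grasp_force: 30.0
```

```bash
python3 go.py 411 -355 40 6
python3 - <<'E'
from h import *
d=shot('top','top1.png');P=cloud(d);im=d['pixels']
Q=P[100:200,300:380];
m=(Q[...,2]>.003)&(Q[...,2]<.03)
hsv=cv2.cvtColor(im[100:200,300:380],cv2.COLOR_BGR2HSV)
w=(hsv[...,2]>130)
o=cv2.resize(im[80:200,280:400],(600,600),interpolation=cv2.INTER_CUBIC);cv2.imwrite('pics/c1.png',o)
E
```

```text
tool cm [-0.1  -0.02  6.6 ] twist -0.08 | t 4.6 p [ 412.4 -355.4  106. ] h 5.92 w 65.6 q [-46.  -1. 113.   0.  68.  38.]
```

View pics/c1.png

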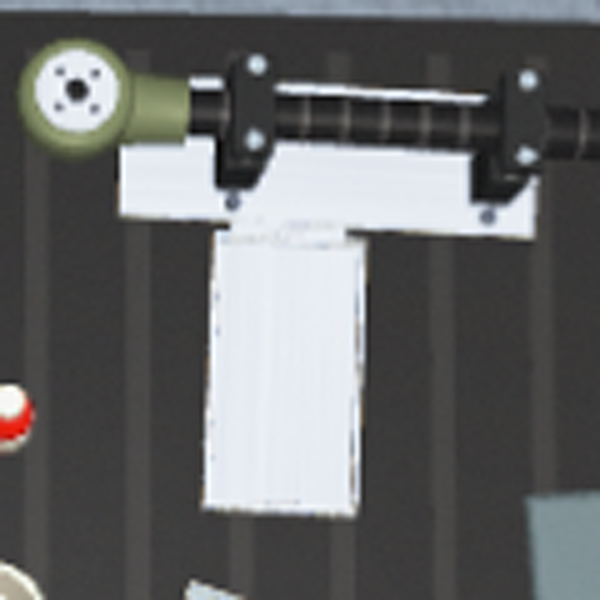

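The tray is now empty. It fills crop x 203–365, y 235–515, slightly turned, and the adapter tote hangs over the mat. I'll lower the tote and fit the tray.

Emit:
drive_tool:
  rows: [0,0,2,0,-0.5,0,0,4,0,-0.5,0,0,5.5,0,-0.5,0,0,6.4,0,-0.5,0,0,6.7,0,-0.5]

```text
t: 5.15
eef_pos: [0.4143, -0.3571, 0.042]
ee_rot: [[0.995, 0.104, -0.001], [0.104, -0.995, 0.001], [-0.001, -0.001, -1.0]]
ft_force: [0.7, -0.4, -2.4]
gripper_width: 0.0659
grasp_force: 30.0
```

```bash
python3 go.py 411 -355 38 6
python3 - <<'E'
from h import *
d=shot('top','top2.png');P=cloud(d);im=d['pixels']
hsv=cv2.cvtColor(im,cv2.COLOR_BGR2HSV)
w=((hsv[...,2]>150)&(hsv[...,1]<60)).astype(np.uint8);w[:129]=0;w[188:]=0;w[:,:315]=0;w[:,360:]=0
w=cv2.morphologyEx(w,cv2.MORPH_OPEN,np.ones((3,3)))
Q=P[w>0];Q=Q[~np.isnan(Q[:,0])]
print(len(Q),np.percentile(Q[:,2]*1000,[5,25,50,75,95]).round(1),Q[:,:2].min(0),Q[:,:2].max(0))
r=cv2.minAreaRect((Q[:,:2]*1000).astype(np.float32));print(r)
# edge lines by x slices
for x in np.arange(.50,.63,.015):
    s=Q[abs(Q[:,0]-x)<.004];print(round(x,3),(s[:,1].min()*1000).round(1),(s[:,1].max()*1000).round(1))
# horizontal plate front edge
w2=((hsv[...,2]>150)&(hsv[...,1]<60)).astype(np.uint8)
Q=P[:140,300:392][w2[:140,300:392]>0]
for y in list(np.arange(-.14,-.09,.015))+list(np.arange(-.28,-.2,.015)):
    s=Q[abs(Q[:,1]-y)<.004]
    if len(s):print('y',round(y,3),(np.nanmin(s[:,0])*1000).round(1))
E
```

```text
tool cm [-0.31 -0.24  0.4 ] twist -0.03 | t 5.15 p [ 414.3 -357.1   42. ] h 5.97 w 65.9 q [-46.   4. 115.  -0.  60.  38.]
1639 [ 2.3  4.3  5.8  7.6 11.1] [ 0.49260315 -0.19695932] [ 0.6335114  -0.11447587]
((563.7615966796875, -155.59725952148438), (80.47582244873047, 140.4975128173828), 88.11200714111328)
0.5 -193.2 -114.8
0.515 -193.0 -114.5
0.53 -193.0 -114.9
0.545 -193.5 -114.7
0.56 -194.0 -117.0
0.575 -196.2 -117.5
0.59 -196.7 -117.3
0.605 -196.5 -117.3
0.62 -196.7 -117.8
y -0.14 606.3
y -0.125 604.6
y -0.11 648.7
y -0.095 648.0
y -0.28 639.4
y -0.265 642.0
y -0.25 641.7
y -0.235 641.2
y -0.22 644.0
y -0.205 644.4
```

Emit:
drive_tool:
  rows: [0,0,0.3,0,-0.5,0,0,0.3,0,-0.5,0,0,0.3,0,0.6,0,0,0.3,0,1,0,0,0.3,0,1]

```text
t: 5.7
eef_pos: [0.415, -0.3581, 0.0406]
ee_rot: [[0.995, 0.104, 0.001], [0.104, -0.995, -0.001], [0.001, 0.001, -1.0]]
ft_force: [0.7, 0.5, -0.4]
gripper_width: 0.0841
grasp_force: 0.0
```

Emit:
drive_tool:
  rows: [0,0,-1,0,1,0,0,-4,0,1,0,0,-8,0,1,0,0,-12,0,1,0,0,-15,0,1]

```text
t: 6.2
eef_pos: [0.4151, -0.3582, 0.1938]
ee_rot: [[0.995, 0.104, 0.003], [0.104, -0.995, -0.003], [0.003, 0.003, -1.0]]
ft_force: [1.2, -0.0, 0.5]
gripper_width: 0.095
grasp_force: 0.0
```

```bash
python3 go.py 572.5 179 200 10.7
```

```text
tool cm [ 21.23 -51.79  -0.73] twist -4.75 | t 6.2 p [ 415.1 -358.2  193.8] h 5.95 w 95.0 q [-46.  -5. 109.   0.  76.  38.]
```

Emit:
drive_tool:
  rows: [1.4,-3.4,0,0,1,3.2,-7.8,0,0,1,5,-12.2,0,0,1,6.8,-16.6,0,0,1,8.6,-21,0,0,1]

```text
t: 6.7
eef_pos: [0.4786, -0.1381, 0.191]
ee_rot: [[0.995, 0.103, 0.002], [0.103, -0.995, -0.001], [0.002, 0.001, -1.0]]
ft_force: [0.5, -0.3, -0.1]
gripper_width: 0.0953
grasp_force: 0.0
```

Emit:
drive_tool:
  rows: [1.8,-4.4,0,0,1,3.6,-8.8,0,0,1,5.4,-13.2,0,0,1,7.2,-17.6,0,0,1,8.8,-21.5,0,0,1]

```text
t: 7.2
eef_pos: [0.5439, 0.0856, 0.191]
ee_rot: [[0.995, 0.105, 0.002], [0.105, -0.995, 0.0], [0.002, -0.0, -1.0]]
ft_force: [0.4, -0.9, 0.2]
gripper_width: 0.095
grasp_force: 0.0
```

Emit:
drive_tool:
  rows: [1.8,-4.4,0,-2,1,3,-7,0,-4.7,1,3.8,-9.2,0,-4.7,1,3.8,-9.2,0,-4.7,1]

```text
t: 7.6
eef_pos: [0.5721, 0.1812, 0.1906]
ee_rot: [[0.982, 0.188, 0.001], [0.188, -0.982, 0.001], [0.001, -0.001, -1.0]]
ft_force: [0.4, 0.4, 0.8]
gripper_width: 0.0953
grasp_force: 0.0
```

```bash
python3 go.py 572.5 179 53 10.7
```

```text
tool cm [-0.02  0.23 13.76] twist 0.15 | t 7.6 p [572.1 181.2 190.6] h 10.85 w 95.3 q [ 12.   2. 103.   0.  76.  92.]
```

Emit:
drive_tool:
  rows: [0,0.2,4,0,1,0,0.2,8,0,1,0,0.2,11.5,0,1,0,0.2,13.3,0,1,0,0.2,13.8,0,1]

```text
t: 8.1
eef_pos: [0.5699, 0.1754, 0.0491]
ee_rot: [[0.983, 0.184, -0.005], [0.184, -0.983, -0.001], [-0.005, 0.0, -1.0]]
ft_force: [0.1, -0.2, -0.4]
gripper_width: 0.0947
grasp_force: 0.0
```

Emit:
drive_tool:
  rows: [0,0,0,0,1,0,0,0,0,1]

```text
t: 8.3
eef_pos: [0.5733, 0.1766, 0.0537]
ee_rot: [[0.983, 0.184, 0.003], [0.184, -0.983, 0.001], [0.003, 0.0, -1.0]]
ft_force: [0.7, 0.0, 0.6]
gripper_width: 0.095
grasp_force: 0.0
```

```bash
python3 go.py 572.5 179 53 10.7
```

```text
tool cm [-0.04 -0.25  0.07] twist -0.07 | t 8.3 p [573.3 176.6  53.7] h 10.63 w 95.0 q [ 12.   9. 108.  -0.  62.  91.]
```

Emit:
drive_tool:
  rows: [0,-0.2,0.1,0,1,0,-0.2,0.1,0,0.2,0,-0.2,0.1,0,-0.5,0,-0.2,0.1,0,-0.5,0,-0.2,0.1,0,-0.5]

```text
t: 8.8
eef_pos: [0.5717, 0.1787, 0.0508]
ee_rot: [[0.983, 0.185, 0.0], [0.185, -0.983, 0.0], [0.0, -0.0, -1.0]]
ft_force: [-0.6, -0.9, 0.8]
gripper_width: 0.0687
grasp_force: 0.0
```

Emit:
drive_tool:
  rows: [0,0,0,0,-0.5,0,0,-1,0,-0.5,0,0,-3,0,-0.5,0,0,-6,0,-0.5,0,0,-9.5,0,-0.5]

```text
t: 9.3
eef_pos: [0.5697, 0.1782, 0.1443]
ee_rot: [[0.983, 0.185, -0.005], [0.185, -0.983, -0.001], [-0.005, 0.0, -1.0]]
ft_force: [1.1, 0.1, -4.1]
gripper_width: 0.0658
grasp_force: 30.0
```

```bash
python3 go.py 565 -157 170 -2.2
```

```text
tool cm [-6.67 32.85 -2.52] twist 12.85 | t 9.3 p [569.7 178.2 144.3] h 10.65 w 65.8 q [ 12.   4. 105.  -0.  71.  92.]
```

Emit:
drive_tool:
  rows: [-0.4,2,-2.5,0,-0.5,-1.2,6,-3.5,0,-0.5,-2,10,-3.5,0,-0.5,-2.8,14,-3.5,0,-0.5,-3.6,18,-3.5,0,-0.5]

```text
t: 9.8
eef_pos: [0.5685, -0.0063, 0.1802]
ee_rot: [[0.983, 0.185, -0.001], [0.185, -0.983, -0.0], [-0.001, -0.0, -1.0]]
ft_force: [0.6, 0.2, -4.8]
gripper_width: 0.0658
grasp_force: 30.0
```

Emit:
drive_tool:
  rows: [-0.8,4,0,4,-0.5,-1.6,8,0,8,-0.5,-2.4,12,0,12.8,-0.5,-3,14.8,0,12.8,-0.5,-3,14.8,0,12.8,-0.5]

```text
t: 10.3
eef_pos: [0.5664, -0.1592, 0.18]
ee_rot: [[0.999, -0.042, -0.002], [-0.042, -0.999, -0.001], [-0.002, 0.001, -1.0]]
ft_force: [0.3, 1.0, -4.4]
gripper_width: 0.0661
grasp_force: 30.0
```

Emit:
drive_tool:
  rows: [0,0,0,0,-0.5,0,0,0,0,-0.5]

```text
t: 10.5
eef_pos: [0.567, -0.155, 0.1801]
ee_rot: [[0.999, -0.037, -0.001], [-0.037, -0.999, 0.001], [-0.001, -0.001, -1.0]]
ft_force: [0.7, -0.6, -4.0]
gripper_width: 0.0658
grasp_force: 30.0
```

```bash
python3 go.py 565 -157 55 -2.2
python3 - <<'E'
from h import *
d=shot('top');P=cloud(d);im=d['pixels']
print(rim(P,(300,110,375,195),.17,.215,im))
E
```

```text
tool cm [-0.18  0.22 12.51] twist 0.09 | t 10.5 p [ 567.  -155.   180.1] h -2.11 w 65.8 q [-21.   1. 105.   0.  75.  72.]
{'n': 0, 'c': (0.0, 0.0), 'L': 0.0, 'W': 0.0, 'ang': 0.0, 'z': nan}
  return _methods._mean(a, axis=axis, dtype=dtype,
  ret = ret.dtype.type(ret / rcount)
```

Emit:
drive_tool:
  rows: [-0.2,0.2,4,0,-0.5,-0.2,0.2,8,0,-0.5,-0.2,0.2,11,0,-0.5,-0.2,0.2,12.5,0,-0.5,-0.2,0.2,12.5,0,-0.5]

```text
t: 11.05
eef_pos: [0.5635, -0.1562, 0.053]
ee_rot: [[0.999, -0.036, -0.005], [-0.036, -0.999, 0.002], [-0.005, -0.002, -1.0]]
ft_force: [0.3, 0.2, -4.0]
gripper_width: 0.066
grasp_force: 30.0
```

Emit:
drive_tool:
  rows: [0,0,0,0,-0.5,0,0,0.6,0,-0.5,0,0,1.2,0,-0.5,0,0,1.6,0,-0.5,0,0,1.6,0,-0.5]

```text
t: 11.55
eef_pos: [0.5648, -0.1577, 0.0391]
ee_rot: [[0.999, -0.038, -0.001], [-0.038, -0.999, 0.0], [-0.001, -0.0, -1.0]]
ft_force: [0.3, 0.6, -4.5]
gripper_width: 0.066
grasp_force: 30.0
```

```bash
python3 go.py 565 -157 37 -2.2
```

```text
tool cm [ 0.01 -0.07  0.21] twist 0.05 | t 11.55 p [ 564.8 -157.7   39.1] h -2.15 w 66.0 q [-21.   9. 110.  -0.  61.  71.]
```

Emit:
drive_tool:
  rows: [0,0,0.2,0,-0.5,0,0,0.3,0,-0.5,0,0,0.3,0,-0.5]

```text
t: 11.85
eef_pos: [0.5655, -0.1579, 0.0369]
ee_rot: [[0.999, -0.037, 0.0], [-0.037, -0.999, -0.0], [0.0, 0.0, -1.0]]
ft_force: [0.1, 0.5, -4.2]
gripper_width: 0.0658
grasp_force: 30.0
```

Emit:
drive_tool:
  rows: [0,0,0.1,0,-0.5,0,0,0.2,0,-0.5,0,0,0.2,0,-0.5]

```text
t: 12.15
eef_pos: [0.5656, -0.1579, 0.0367]
ee_rot: [[0.999, -0.037, -0.0], [-0.037, -0.999, -0.0], [-0.0, 0.0, -1.0]]
ft_force: [-5.9, 1.9, 8.3]
gripper_width: 0.0655
grasp_force: 30.0
```

Contact at z 36.7, so the tote is on the floor. Release.

Emit:
drive_tool:
  rows: [0,0,0,0,0.6,0,0,0,0,1,0,0,0,0,1,0,0,-1,0,1,0,0,-4,0,1]

```text
t: 12.65
eef_pos: [0.5628, -0.1569, 0.072]
ee_rot: [[0.999, -0.037, -0.007], [-0.037, -0.999, 0.002], [-0.007, -0.002, -1.0]]
ft_force: [-0.7, 0.0, -0.8]
gripper_width: 0.0941
grasp_force: 0.0
```

Emit:
drive_tool:
  rows: [0,0,-4,0,1,0,0,-8,0,1,-3,4,-12,0,1,-6,8,-12,-4,1,-9,12,-12,-8,1]

```text
t: 13.15
eef_pos: [0.4787, -0.2669, 0.1981]
ee_rot: [[0.994, 0.107, 0.005], [0.107, -0.994, -0.004], [0.005, 0.004, -1.0]]
ft_force: [1.5, -1.2, -0.7]
gripper_width: 0.0951
grasp_force: 0.0
```

```bash
python3 go.py 415 -358 180 6
python3 - <<'E'
from h import *
d=shot('top','top3.png');P=cloud(d);im=d['pixels']
print(rim(P,(312,118,370,188),.055,.075,im))
E
```

```text
tool cm [-7.31  8.37  1.81] twist 0.13 | t 13.15 p [ 478.7 -266.9  198.1] h 6.13 w 95.1 q [-35.  -5. 109.  -0.  76.  49.]
{'n': 273, 'c': (567.1, -157.9), 'L': 128.5, 'W': 66.9, 'ang': -1.73, 'z': 61.8}
```

View pics/top3.png

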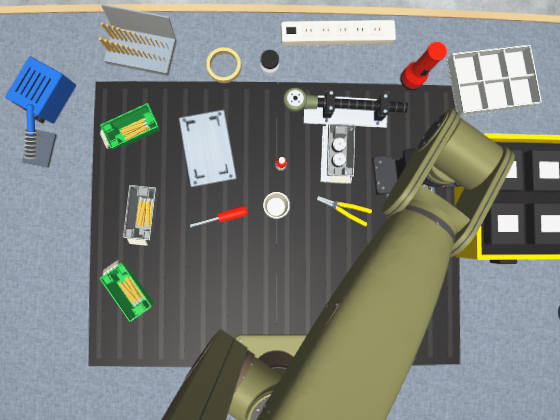

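The motor tote now sits in the tray (image (340,153)) and the stand is empty at (207,147). The adapter tote on the mat is hidden under the gripper, so I'll grasp it at the pose where I released it.

Emit:
drive_tool:
  rows: [-2.4,2.8,0,0,1,-4.9,5.6,0,0,1,-7.3,8.4,1.8,0,1,-7.3,8.4,5,0,1,-7.3,8.4,9,0,1]

```text
t: 13.7
eef_pos: [0.4148, -0.3588, 0.1061]
ee_rot: [[0.995, 0.099, 0.004], [0.099, -0.995, -0.004], [0.004, 0.005, -1.0]]
ft_force: [0.4, -0.3, 0.1]
gripper_width: 0.0949
grasp_force: 0.0
```

Emit:
drive_tool:
  rows: [0,0,0,0,1,0,0,0,0,1]

```text
t: 13.9
eef_pos: [0.414, -0.3561, 0.1045]
ee_rot: [[0.995, 0.102, -0.001], [0.102, -0.995, 0.001], [-0.001, -0.001, -1.0]]
ft_force: [0.5, -0.5, 0.0]
gripper_width: 0.0951
grasp_force: 0.0
```

```bash
python3 go.py 415 -358 34 6;python3 - <<'E'
from h import *
d=shot('top');P=cloud(d);im=d['pixels']
print(rim(P,(175,100,240,190),.015,.03),rim(P,(175,100,240,190),.036,.048))
E
```

```text
tool cm [0.08 0.21 7.05] twist -0.15 | t 13.9 p [ 414.  -356.1  104.5] h 5.85 w 95.1 q [-46.  -0. 114.   0.  67.  38.]
{'n': 2952, 'c': (578.0, 178.6), 'L': 179.8, 'W': 116.6, 'ang': 10.92, 'z': 19.5} {'n': 99, 'c': (577.6, 178.1), 'L': 144.9, 'W': 82.3, 'ang': 10.59, 'z': 40.7}
```

Emit:
drive_tool:
  rows: [0.1,0.2,3,0,1,0.1,0.2,5.5,0,1,0.1,0.2,7,0,1,0.1,0.2,7,0,1,0.1,0.2,7,0,0.6]

```text
t: 14.45
eef_pos: [0.4163, -0.359, 0.036]
ee_rot: [[0.995, 0.102, 0.002], [0.102, -0.995, -0.002], [0.001, 0.002, -1.0]]
ft_force: [-0.2, -0.3, 0.9]
gripper_width: 0.0914
grasp_force: 0.0
```

Emit:
drive_tool:
  rows: [0,0,0,0,0,0,0,0,0,-0.5,0,0,0,0,-0.5,0,0,0,0,-0.5,0,0,0,0,-0.5]

```text
t: 14.95
eef_pos: [0.4157, -0.3586, 0.0352]
ee_rot: [[0.995, 0.102, 0.001], [0.102, -0.995, -0.001], [0.001, 0.001, -1.0]]
ft_force: [-0.9, 1.0, 4.1]
gripper_width: 0.0657
grasp_force: 30.0
```

Emit:
drive_tool:
  rows: [0,0,-1,0,-0.5,0,0,-3,0,-0.5,0,0,-6,0,-0.5,0,0,-10,0,-0.5,0,0,-14,0,-0.5]

```text
t: 15.45
eef_pos: [0.4144, -0.3575, 0.1745]
ee_rot: [[0.995, 0.102, -0.002], [0.102, -0.995, 0.002], [-0.002, -0.002, -1.0]]
ft_force: [0.5, -0.8, -2.6]
gripper_width: 0.0657
grasp_force: 30.0
```

```bash
python3 go.py 577 178.5 180 10.85
```

```text
tool cm [ 21.64 -51.66  -0.48] twist -5.0 | t 15.45 p [ 414.4 -357.5  174.5] h 5.85 w 65.7 q [-46.  -4. 110.  -0.  74.  38.]
```

Emit:
drive_tool:
  rows: [1.4,-3.4,-0.8,0,-0.5,3.2,-7.6,-0.8,0,-0.5,5,-11.9,-0.8,0,-0.5,6.8,-16.2,-0.8,0,-0.5,8.6,-20.5,-0.8,0,-0.5]

```text
t: 15.95
eef_pos: [0.4795, -0.1438, 0.1819]
ee_rot: [[0.995, 0.101, -0.001], [0.101, -0.995, 0.0], [-0.001, -0.0, -1.0]]
ft_force: [0.9, -0.2, -3.2]
gripper_width: 0.0659
grasp_force: 30.0
```

Emit:
drive_tool:
  rows: [1.8,-4.3,0,0,-0.5,3.6,-8.6,0,0,-0.5,5.4,-12.9,0,0,-0.5,7.2,-17.2,0,0,-0.5,8.8,-21,0,0,-0.5]

```text
t: 16.45
eef_pos: [0.5457, 0.0744, 0.1818]
ee_rot: [[0.995, 0.103, -0.001], [0.103, -0.995, -0.0], [-0.001, 0.0, -1.0]]
ft_force: [0.5, -1.0, -2.7]
gripper_width: 0.0658
grasp_force: 30.0
```

Emit:
drive_tool:
  rows: [1.8,-4.3,0,-3,-0.5,3.3,-7.8,0,-5,-0.5,4.2,-10,0,-5,-0.5,4.2,-10,0,-5,-0.5,4.2,-10,0,-5,-0.5]

```text
t: 16.95
eef_pos: [0.5769, 0.176, 0.1815]
ee_rot: [[0.982, 0.189, -0.002], [0.189, -0.982, -0.001], [-0.002, 0.001, -1.0]]
ft_force: [-0.4, -0.2, -3.5]
gripper_width: 0.0663
grasp_force: 30.0
```

```bash
python3 go.py 577 178.5 75 10.85
```

```text
tool cm [ 0.08 -0.25 10.65] twist 0.07 | t 16.95 p [576.9 176.  181.5] h 10.92 w 66.3 q [ 12.   3. 103.  -0.  75.  91.]
```

Emit:
drive_tool:
  rows: [0.1,-0.2,3,0,-0.5,0.1,-0.2,6,0,-0.5,0.1,-0.2,9,0,-0.5,0.1,-0.2,10.6,0,-0.5,0.1,-0.2,10.6,0,-0.5]

```text
t: 17.45
eef_pos: [0.5757, 0.1766, 0.0731]
ee_rot: [[0.982, 0.187, -0.006], [0.187, -0.982, -0.002], [-0.007, 0.0, -1.0]]
ft_force: [-0.0, -1.2, -3.7]
gripper_width: 0.0656
grasp_force: 30.0
```

Emit:
drive_tool:
  rows: [0,0,0,0,-0.5,0,0,0,0,-0.5]

```text
t: 17.65
eef_pos: [0.5799, 0.1782, 0.0787]
ee_rot: [[0.982, 0.188, 0.004], [0.188, -0.982, 0.001], [0.004, -0.0, -1.0]]
ft_force: [0.1, 0.5, -1.2]
gripper_width: 0.0661
grasp_force: 30.0
```

```bash
python3 go.py 577 178.5 54 10.85;python3 - <<'E'
from h import *
d=shot('side')
cv2.imwrite('pics/s4.png',cv2.resize(d['pixels'][190:290,100:250],(750,500),interpolation=cv2.INTER_CUBIC))
E
```

```text
tool cm [-0.29 -0.08  2.47] twist -0.02 | t 17.65 p [579.9 178.2  78.7] h 10.83 w 66.1 q [ 12.   8. 107.  -0.  65.  91.]
```

View pics/s4.png

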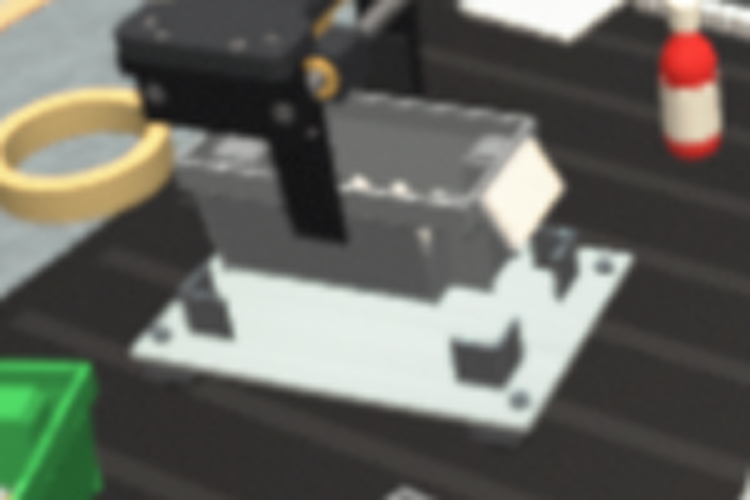

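The tote hangs level and centred between the four guides, with its base edge at crop (440,300) and its card toward the robot. Lowering.

Emit:
drive_tool:
  rows: [-0.1,0,0.7,0,-0.5,-0.1,0,1.3,0,-0.5,-0.1,0,1.8,0,-0.5,-0.1,0,2.1,0,-0.5,-0.1,0,2.1,0,-0.5]

```text
t: 18.2
eef_pos: [0.5766, 0.1779, 0.0543]
ee_rot: [[0.982, 0.188, -0.002], [0.188, -0.982, -0.0], [-0.002, -0.0, -1.0]]
ft_force: [1.6, -0.6, -2.8]
gripper_width: 0.0658
grasp_force: 30.0
```

Emit:
drive_tool:
  rows: [0,0,0.1,0,-0.5,0,0,0.2,0,-0.5,0,0,0.2,0,-0.5]

```text
t: 18.5
eef_pos: [0.5773, 0.178, 0.0534]
ee_rot: [[0.982, 0.188, 0.0], [0.188, -0.982, 0.0], [0.0, 0.0, -1.0]]
ft_force: [0.6, -0.1, -3.0]
gripper_width: 0.0659
grasp_force: 30.0
```

Emit:
drive_tool:
  rows: [0,0,0.1,0,-0.5,0,0,0.15,0,-0.5,0,0,0.15,0,-0.5]

```text
t: 18.8
eef_pos: [0.5775, 0.1781, 0.0532]
ee_rot: [[0.982, 0.188, 0.0], [0.188, -0.982, -0.0], [0.0, 0.0, -1.0]]
ft_force: [-4.5, -0.9, 4.4]
gripper_width: 0.0657
grasp_force: 30.0
```

Emit:
drive_tool:
  rows: [0,0,0,0,0.6,0,0,0,0,1,0,0,0,0,1,0,0,-1,0,1,0,0,-4,0,1]

```text
t: 19.3
eef_pos: [0.5747, 0.1774, 0.0891]
ee_rot: [[0.982, 0.188, -0.007], [0.188, -0.982, -0.001], [-0.007, 0.0, -1.0]]
ft_force: [0.3, 0.0, -0.5]
gripper_width: 0.0939
grasp_force: 0.0
```

Emit:
drive_tool:
  rows: [0,0,-4,0,1,0,0,-8,0,1,0,0,-12,-8,1,0,0,-12,-16,1,0,0,-12,-24,1]

```text
t: 19.8
eef_pos: [0.5786, 0.1783, 0.2155]
ee_rot: [[0.817, 0.576, 0.005], [0.576, -0.817, 0.001], [0.005, 0.002, -1.0]]
ft_force: [0.2, 0.4, -0.2]
gripper_width: 0.0952
grasp_force: 0.0
```

Emit:
drive_tool:
  rows: [0,0,0,-8.5,1,0,0,0,-17,1,0,0,0,-25.5,1,0,0,0,-34,1,0,0,0,-42.5,1]

```text
t: 20.3
eef_pos: [0.5774, 0.1781, 0.2127]
ee_rot: [[0.213, 0.977, 0.001], [0.977, -0.213, 0.0], [0.0, 0.001, -1.0]]
ft_force: [0.0, 0.4, 0.4]
gripper_width: 0.0953
grasp_force: 0.0
```

Emit:
drive_tool:
  rows: [0,0,0,-8.5,1,0,0,0,-17,1,0,0,0,-25.5,1,0,0,0,-34,1,0,0,0,-42.5,1]

```text
t: 20.8
eef_pos: [0.5774, 0.178, 0.2127]
ee_rot: [[-0.503, 0.864, 0.001], [0.864, 0.503, 0.0], [-0.0, 0.001, -1.0]]
ft_force: [-0.5, -0.6, 0.1]
gripper_width: 0.0948
grasp_force: 0.0
```

Emit:
drive_tool:
  rows: [0,0,0,-8.5,1,0,0,0,-17,1,0,0,0,-25.5,1,0,0,0,-34,1,0,0,0,-42.5,1]

```text
t: 21.3
eef_pos: [0.5774, 0.1781, 0.2126]
ee_rot: [[-0.955, 0.297, 0.001], [0.297, 0.955, 0.0], [-0.001, 0.0, -1.0]]
ft_force: [-0.7, 0.6, 0.6]
gripper_width: 0.0951
grasp_force: 0.0
```

```bash
python3 go.py 408.4 337.2 180 174.3
```

```text
tool cm [20.87 10.17  3.25] twist -11.59 | t 21.3 p [577.4 178.1 212.6] h 162.71 w 95.1 q [ 12.   1. 101.   0.  78. -61.]
```

Emit:
drive_tool:
  rows: [3,1.5,0,-4,1,7,3.4,0,-8,1,11,5.4,1,-11.6,1,15,7.3,2,-11.6,1,19,9.3,3.2,-11.6,1]

```text
t: 21.8
eef_pos: [0.4235, 0.3254, 0.1809]
ee_rot: [[-0.994, 0.106, 0.002], [0.106, 0.994, 0.001], [-0.002, 0.002, -1.0]]
ft_force: [0.4, -0.1, 0.2]
gripper_width: 0.0951
grasp_force: 0.0
```

Emit:
drive_tool:
  rows: [2.2,0.4,0,0,1,2.2,0.4,0,0,1,2.2,0.4,0,0,1]

```text
t: 22.1
eef_pos: [0.4034, 0.3308, 0.1808]
ee_rot: [[-0.995, 0.104, 0.002], [0.104, 0.995, 0.001], [-0.002, 0.001, -1.0]]
ft_force: [-0.4, 0.5, 0.2]
gripper_width: 0.0951
grasp_force: 0.0
```

```bash
python3 go.py 408.4 337.2 33 174.3;python3 - <<'E'
from h import *
d=shot('top','top5.png');P=cloud(d);im=d['pixels']
print(rim(P,(180,105,236,188),.07,.09,im))
d=shot('side','side5.png');
P=cloud(d);im=d['pixels']; print(rim(P,(150,285,250,360),.05,.066,im))
E
```

```text
tool cm [-0.41  0.68 14.78] twist -0.29 | t 22.1 p [403.4 330.8 180.8] h 174.01 w 95.1 q [ 33.  -8. 113.  -0.  75. -51.]
{'n': 257, 'c': (576.3, 178.4), 'L': 129.6, 'W': 66.6, 'ang': 10.95, 'z': 76.2}
{'n': 784, 'c': (408.9, 336.3), 'L': 137.3, 'W': 68.7, 'ang': -5.77, 'z': 55.9}
```

View pics/side5.png

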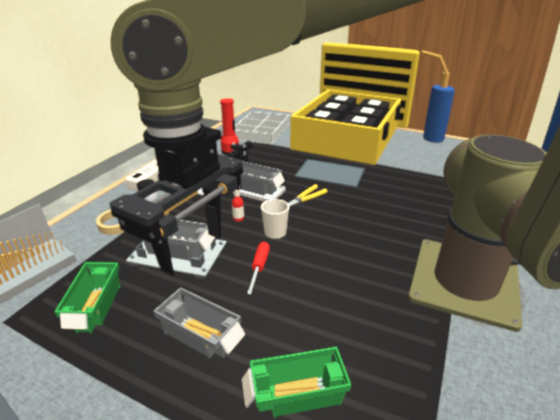

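The adapter tote sits in the stand at (180,240). The gripper is above the standoff tote at (200,320), which has green lookalikes on both sides at (90,295) and (297,385).

Emit:
drive_tool:
  rows: [-0.4,0.6,3,-0.3,1,-0.4,0.6,6,-0.3,1,-0.4,0.6,9,-0.3,1,-0.4,0.6,10,-0.3,1,-0.4,0.6,10,-0.3,1]

```text
t: 22.7
eef_pos: [0.4074, 0.3349, 0.0784]
ee_rot: [[-0.995, 0.102, -0.003], [0.102, 0.995, -0.002], [0.003, -0.002, -1.0]]
ft_force: [-0.4, 0.3, 0.3]
gripper_width: 0.0948
grasp_force: 0.0
```

Emit:
drive_tool:
  rows: [0,0,0,0,1,0,0,0,0,1]

```text
t: 22.9
eef_pos: [0.4091, 0.3368, 0.082]
ee_rot: [[-0.995, 0.101, 0.003], [0.101, 0.995, 0.002], [-0.003, 0.002, -1.0]]
ft_force: [1.1, 0.3, 0.7]
gripper_width: 0.0953
grasp_force: 0.0
```

```bash
python3 go.py 408.6 336.8 33 174.3
```

```text
tool cm [ 0.06 -0.01  4.9 ] twist -0.07 | t 22.9 p [409.1 336.8  82. ] h 174.23 w 95.3 q [ 34.  -1. 117.  -0.  64. -51.]
```

Emit:
drive_tool:
  rows: [0,0,2,0,1,0,0,4,0,1,0,0,4.8,0,1,0,0,4.8,0,1,0,0,4.8,0,0.6]

```text
t: 23.4
eef_pos: [0.4083, 0.3366, 0.0331]
ee_rot: [[-0.995, 0.1, 0.001], [0.1, 0.995, 0.001], [-0.001, 0.001, -1.0]]
ft_force: [0.4, 0.2, 1.0]
gripper_width: 0.0914
grasp_force: 0.0
```

Emit:
drive_tool:
  rows: [0,0,0,0,0,0,0,0,0,-0.5,0,0,0,0,-0.5,0,0,0,0,-0.5,0,0,0,0,-0.5]

```text
t: 23.9
eef_pos: [0.408, 0.3364, 0.0325]
ee_rot: [[-0.995, 0.1, 0.001], [0.1, 0.995, 0.001], [-0.001, 0.001, -1.0]]
ft_force: [-0.4, 0.6, 3.1]
gripper_width: 0.0657
grasp_force: 30.0
```

Emit:
drive_tool:
  rows: [0,0,-1,0,-0.5,0,0,-3,0,-0.5,0,0,-6,0,-0.5,0,0,-10,0,-0.5,0,0,-14,0,-0.5]

```text
t: 24.4
eef_pos: [0.4065, 0.3353, 0.1723]
ee_rot: [[-0.995, 0.1, -0.002], [0.1, 0.995, -0.002], [0.002, -0.002, -1.0]]
ft_force: [0.7, 0.9, -2.1]
gripper_width: 0.0657
grasp_force: 30.0
```

Emit:
drive_tool:
  rows: [0,0,-1,4,-0.5,0,0,-2,10,-0.5,0,0,-3,18,-0.5,0,0,-3,26,-0.5,0,0,-3,34,-0.5]

```text
t: 24.9
eef_pos: [0.4072, 0.3358, 0.2021]
ee_rot: [[-0.765, 0.644, -0.0], [0.644, 0.765, -0.0], [-0.0, -0.0, -1.0]]
ft_force: [-0.4, 0.2, -2.5]
gripper_width: 0.0656
grasp_force: 30.0
```

Emit:
drive_tool:
  rows: [0,0,0,8,-0.5,0,0,0,16,-0.5,0,0,0,24,-0.5,0,0,0,32,-0.5,0,0,0,40,-0.5]

```text
t: 25.4
eef_pos: [0.407, 0.3356, 0.2014]
ee_rot: [[-0.172, 0.985, -0.001], [0.985, 0.172, -0.001], [-0.001, -0.001, -1.0]]
ft_force: [0.2, -0.3, -0.8]
gripper_width: 0.066
grasp_force: 30.0
```

Emit:
drive_tool:
  rows: [0,0,0,8,-0.5,0,0,0,16,-0.5,0,0,0,24,-0.5,0,0,0,32,-0.5,0,0,0,40,-0.5]

```text
t: 25.9
eef_pos: [0.407, 0.3356, 0.2014]
ee_rot: [[0.501, 0.865, -0.001], [0.865, -0.501, -0.001], [-0.002, -0.001, -1.0]]
ft_force: [0.9, -0.1, -3.3]
gripper_width: 0.0656
grasp_force: 30.0
```

Emit:
drive_tool:
  rows: [0,0,0,8,-0.5,0,0,0,16,-0.5,0,0,0,24,-0.5,0,0,0,32,-0.5,0,0,0,40,-0.5]

```text
t: 26.4
eef_pos: [0.4069, 0.3356, 0.2014]
ee_rot: [[0.94, 0.341, -0.001], [0.341, -0.94, -0.001], [-0.002, 0.001, -1.0]]
ft_force: [0.2, 1.2, -2.5]
gripper_width: 0.066
grasp_force: 30.0
```

```bash
python3 go.py 577 178.3 190 10.9
```

```text
tool cm [10.63 20.58  1.13] twist 9.03 | t 26.4 p [406.9 335.6 201.4] h 19.93 w 66.0 q [ 34.  -8. 111.  -0.  77. 104.]
```

Emit:
drive_tool:
  rows: [1.5,2.8,0,3,-0.5,3.6,7,0,6,-0.5,5.7,11.2,0,9,-0.5,7.8,15.4,0,9,-0.5,9.6,18.6,0,9,-0.5]

```text
t: 26.9
eef_pos: [0.5629, 0.1925, 0.2015]
ee_rot: [[0.981, 0.194, -0.001], [0.194, -0.981, -0.001], [-0.001, 0.001, -1.0]]
ft_force: [-0.0, 0.6, -2.5]
gripper_width: 0.0658
grasp_force: 30.0
```

Emit:
drive_tool:
  rows: [0,0,0,0,-0.5,0,0,0,0,-0.5]

```text
t: 27.1
eef_pos: [0.5617, 0.1941, 0.2012]
ee_rot: [[0.981, 0.194, -0.002], [0.194, -0.981, -0.0], [-0.002, -0.0, -1.0]]
ft_force: [-1.1, 0.4, -3.0]
gripper_width: 0.0661
grasp_force: 30.0
```

```bash
python3 go.py 577 178.3 130 10.9
```

```text
tool cm [1.21 1.85 7.12] twist 0.26 | t 27.1 p [561.7 194.1 201.2] h 11.16 w 66.1 q [ 14.   1. 103.   0.  77.  93.]
```

Emit:
drive_tool:
  rows: [0.6,0.9,1,0.2,-0.5,1.2,1.8,3,0.2,-0.5,1.2,1.8,5,0.2,-0.5,1.2,1.8,7,0.2,-0.5,1.2,1.8,7,0.2,-0.5]

```text
t: 27.6
eef_pos: [0.5739, 0.1794, 0.1272]
ee_rot: [[0.981, 0.193, -0.008], [0.193, -0.981, -0.002], [-0.008, 0.0, -1.0]]
ft_force: [-0.1, -0.8, -2.8]
gripper_width: 0.0658
grasp_force: 30.0
```

Emit:
drive_tool:
  rows: [0,0,0,0,-0.5,0,0,0,0,-0.5,0,0,0,0,-0.5]

```text
t: 27.9
eef_pos: [0.5781, 0.1799, 0.1336]
ee_rot: [[0.981, 0.192, 0.003], [0.192, -0.981, 0.001], [0.003, -0.0, -1.0]]
ft_force: [-0.4, -0.5, -0.9]
gripper_width: 0.0657
grasp_force: 30.0
```

```bash
python3 go.py 577 178.3 104 10.9;python3 - <<'E'
from h import *
d=shot('side')
cv2.imwrite('pics/s6.png',cv2.resize(d['pixels'][190:290,100:250],(750,500),interpolation=cv2.INTER_CUBIC))
E
```

```text
tool cm [-0.15  0.14  2.96] twist 0.18 | t 27.9 p [578.1 179.9 133.6] h 11.08 w 65.7 q [ 12.   5. 105.  -0.  70.  91.]
```

View pics/s6.png

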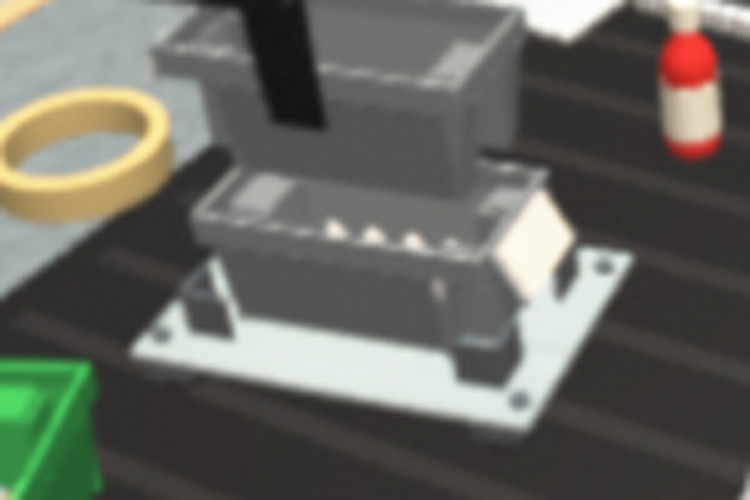

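The lower tote is seated, with its card at (535,240). The upper tote hangs level above it, end for end, with its card at the far side. I'll lower it with a check just above the ledges.

Emit:
drive_tool:
  rows: [-0.1,0.1,0.6,0.2,-0.5,-0.1,0.1,1.2,0.2,-0.5,-0.1,0.1,1.7,0.2,-0.5,-0.1,0.1,1.7,0.2,-0.5,-0.1,0.1,1.7,0.2,-0.5]

```text
t: 28.45
eef_pos: [0.5763, 0.1782, 0.1144]
ee_rot: [[0.982, 0.188, -0.001], [0.188, -0.982, -0.0], [-0.001, 0.0, -1.0]]
ft_force: [0.5, 0.5, -2.2]
gripper_width: 0.0659
grasp_force: 30.0
```

Emit:
drive_tool:
  rows: [0,0,0,0,-0.5,0,0,0,0,-0.5]

```text
t: 28.65
eef_pos: [0.5768, 0.1784, 0.1152]
ee_rot: [[0.982, 0.188, 0.001], [0.188, -0.982, 0.0], [0.001, -0.0, -1.0]]
ft_force: [0.9, 0.4, -2.5]
gripper_width: 0.066
grasp_force: 30.0
```

```bash
python3 go.py 577 178.3 101 10.9
```

```text
tool cm [0.02 0.01 1.42] twist -0.05 | t 28.65 p [576.8 178.4 115.2] h 10.85 w 66.0 q [ 12.   6. 106.   0.  68.  91.]
```

Emit:
drive_tool:
  rows: [0,0,0.4,0,-0.5,0,0,0.8,0,-0.5,0,0,1.2,0,-0.5,0,0,1.2,0,-0.5,0,0,1.2,0,-0.5]

```text
t: 29.15
eef_pos: [0.5763, 0.1783, 0.1025]
ee_rot: [[0.982, 0.188, -0.001], [0.188, -0.982, -0.0], [-0.001, -0.0, -1.0]]
ft_force: [-0.7, -0.2, -2.6]
gripper_width: 0.066
grasp_force: 30.0
```

Emit:
drive_tool:
  rows: [0,0,0.1,0,-0.5,0,0,0.2,0,-0.5,0,0,0.2,0,-0.5]

```text
t: 29.45
eef_pos: [0.5765, 0.1783, 0.1008]
ee_rot: [[0.982, 0.188, -0.0], [0.188, -0.982, -0.0], [-0.0, 0.0, -1.0]]
ft_force: [-0.3, -0.0, -2.8]
gripper_width: 0.0656
grasp_force: 30.0
```

Emit:
drive_tool:
  rows: [0,0,0.05,0,-0.5,0,0,0.1,0,-0.5,0,0,0.1,0,-0.5]

```text
t: 29.75
eef_pos: [0.5767, 0.1784, 0.1006]
ee_rot: [[0.982, 0.188, 0.0], [0.188, -0.982, 0.0], [0.0, 0.0, -1.0]]
ft_force: [-2.4, -0.3, 1.9]
gripper_width: 0.0655
grasp_force: 30.0
```

Contact at z 100.6, as expected for resting on the ledges. Release and retreat.

Emit:
drive_tool:
  rows: [0,0,0,0,0.6,0,0,0,0,1,0,0,0,0,1,0,0,-1,0,1,0,0,-4,0,1]

```text
t: 30.25
eef_pos: [0.5741, 0.1778, 0.137]
ee_rot: [[0.982, 0.188, -0.007], [0.188, -0.982, -0.001], [-0.007, 0.0, -1.0]]
ft_force: [-0.8, 0.8, -0.2]
gripper_width: 0.0943
grasp_force: 0.0
```

Emit:
drive_tool:
  rows: [0,0,-3,0,1,-2,0,-7,0,1,-6,0,-8,0,1,-10,0,-8,0,1,-14,0,-8,0,1]

```text
t: 30.75
eef_pos: [0.4382, 0.1518, 0.2215]
ee_rot: [[0.982, 0.188, 0.002], [0.188, -0.982, 0.001], [0.003, -0.0, -1.0]]
ft_force: [-0.3, -0.2, 0.6]
gripper_width: 0.0949
grasp_force: 0.0
```

Emit:
drive_tool:
  rows: [-4,0,0,0,1,-7,0,0,0,1,-10,0,0,0,1,-10,0,0,0,1,-10,0,0,0,1]

```text
t: 31.25
eef_pos: [0.3411, 0.1332, 0.2209]
ee_rot: [[0.982, 0.188, 0.003], [0.188, -0.982, 0.001], [0.003, -0.0, -1.0]]
ft_force: [0.2, 0.4, 0.8]
gripper_width: 0.095
grasp_force: 0.0
```

Run:
```python
from h import *
print(read_state()['eef_pos'],read_state()['t'])
d=shot('top','top7.png');P=cloud(d);im=d['pixels']
print('upper',rim(P,(175,100,240,190),.115,.135,im)); print('lower',rim(P,(175,100,240,190),.068,.085,im))
print('motor',rim(P,(312,118,370,188),.055,.075,im))
s=shot('side')
cv2.imwrite('pics/s7.png',np.hstack([cv2.resize(s['pixels'][130:300,80:300],(440,340)),cv2.resize(im[90:260,170:350],(360,340))]))
```

```text
[0.3411373  0.13321336 0.22085399] 31.25
upper {'n': 422, 'c': (577.4, 178.3), 'L': 136.5, 'W': 65.5, 'ang': 10.77, 'z': 122.8}
lower {'n': 494, 'c': (575.5, 176.7), 'L': 127.4, 'W': 65.3, 'ang': 10.19, 'z': 74.6}
motor {'n': 273, 'c': (567.2, -157.9), 'L': 129.4, 'W': 67.1, 'ang': -1.79, 'z': 61.8}
```

View pics/s7.png

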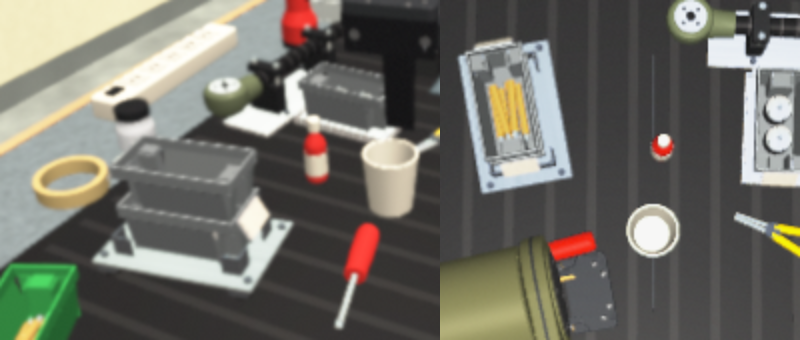

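The standoff tote sits level on the lower tote at (185,180), its rim about 47 mm higher. The motor tote is in the tray, and the bottle and cup are standing. Handing in.

```bash
python3 -c "
from plant import hand_in
print(hand_in())"
```

```text
the job is handed in; nothing more can be done
None
```

The job is handed in: the last pictures show the motor tote in the tray, the adapter tote in the stand, the standoff tote end for end on its ledges about 47 mm higher, and the bottle and cup standing in place; `hand_in()` gave no verdict.

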